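# Load a chromatography column into its clamp cradle

## Task

Lay the blue-nutted steel column in the two V saddles of the cradle without dropping it, then slide it along the groove against the white inlet seat until the seat is fully home at its stop, and press it there for a moment with a steady push of about 15 to 20 N (above 25 N the seat cracks). Then swing the clamp strap over and press its red tab down firmly, with about 10 N for a moment, so the strap's pad is left resting on the column; never crush the tube with more than 70 N under the pad. Leave the other things on the bench where they are.

Things in the scene. Friction and masses are not known exactly. Their poses are not given: they have to be found in the camera images.
- cradle: Fixed aluminium cradle, base 300 x 110 x 10 (x -135 to 165). Two blue 90-degree V saddles 16 thick at x = -55 and 55; their flanks end 57 up, 24 either side, catching a tube 12 off-centre; between them a 94 gap, clear down to the base. The column's nuts hang outside the saddles. Black inlet housing 82 high at x = 135 to 165. Origin under the base; x along the groove to the inlet seat, z up
- groove (a point): Where the axis of a seated column runs: on the cradle's middle, 50 mm above the bench; same axes as the cradle. With the seat home the column's middle lies 0 to 6 mm beyond this point (+x)
- seat: White inlet seat: a 30 mm disc facing the column's end, 50 mm up on the groove axis; origin in the middle of that face, axes as the cradle's. It starts 95 to 107 from the cradle's origin. Stiff slide, no spring: about 4 N moves it and it stays where left. It travels 4 to 10 to a hard stop, whose depth (105 to 111 from the origin) differs each time and can only be felt
- strap (a joint): Angle of the clamp strap, rad: 0 fully open (leaning 36 degrees beyond upright, away from the groove), 0.63 upright, 2.20 level and just resting on a seated column (its stop lies at 2.4). Stiff hinge, no spring: 0.2 N m of friction, it stays where it is left
- strap_hinge (a point): The strap's hinge axis, parallel to the groove: 66 mm up, at x = -55, y = +46 of the cradle. The strap is a steel bar 16 wide and 6 thick reaching 104 mm from the hinge; its rubber pad, 46 mm from the hinge, comes down on the top of the tube above the saddle at x = -55
- strap_tab (a point): Middle of the red cross-bar at the strap's free end, 104 mm from the hinge: 12 mm in diameter, 34 mm long, parallel to the groove (x = -79 to -45 of the cradle). With the strap closed it lies at y = -58, 69 mm up
- column: The chromatography column to load: 210 mm long over all; bare steel tube 24 mm in diameter and 174 mm long between two blue hexagon end nuts, each 18 mm long and 30 mm across flats. Green band near one end (either way round is fine). Origin in its middle on its axis; x along its axis. 0.28 to 0.48 kg. It starts lying on the bench on a nut's flat, axis 15 mm up
- spare_column: Bystander: small spare column, 114 mm long, 14 mm steel tube with dark hexagon nuts 18 mm across flats; origin in its middle
- wrench: Bystander: steel open-ended wrench lying flat; origin under its middle
- solvent: Bystander: clear solvent bottle, blue cap, 86 mm wide, 180 mm high; origin under its foot
- vial_a: Bystander: amber vial, white cap, 28 mm wide, 45 mm high; origin under its foot
- vial_b: Bystander: amber vial, red cap, 28 mm wide, 45 mm high; origin under its foot
- beaker: Bystander: clear beaker, 76 mm wide, 90 mm high; origin under its foot
- calculator: Bystander: black desk calculator 150 x 100 x 18; origin under its middle
Things that resemble listed ones, but are neither listed nor needed, are in the scene too. What is shaped like the column but orange is not meant.

How it is judged:
On the way, in this order (a step that is already met when the one before it is completed fails the run):
1. the column lies in both V saddles: its axis within 2 mm of the groove axis sideways and in height, and parallel to it (y of column in the frame of groove between -0.002 and 0.002 m and z of column in the frame of groove between -0.002 and 0.002 m and angle between the x axis of column and the x axis of cradle, either way round below 0.04 rad), for 0.2 s.
2. the column, in the saddles, presses the seat, against its stop, with more than 9 N (sliding it takes only 4 N) (all of step 1 and contact force between column and seat above 9 N), for 0.3 s.
3. the strap is over and its pad presses on the column with more than 6 N (value of joint strap between 2.15 and 2.24 rad and contact force between strap and column above 6 N), for 0.2 s.
At the end, for the whole second after the job is handed in: Column still in both saddles: axis within 2 mm of the groove axis sideways and in height, within 0.04 rad of parallel, its end against the pushed-home seat (gap under 2.5 mm); strap closed (2.15 to 2.24 rad), its pad touching the column (all of step 1 and value of joint strap between 2.15 and 2.24 rad and x of column in the frame of seat between -0.1075 and -0.103 m and contact force between strap and column above 0.2 N and linear speed of column below 0.02 m/s).
It fails at once if the column presses on the seat with more than 25 N (contact force between column and seat above 25 N).
It fails at once if the strap presses on the column with more than 70 N (contact force between strap and column above 70 N).
It fails at once if the column is dropped: it moves faster than 0.45 m/s while no finger touches it (contact force between the fingers and column below 0.05 N and linear speed of column above 0.45 m/s).
It fails at once if a bystander is moved more than 20 mm (distance of any of spare_column, wrench, solvent, vial_a, vial_b, beaker, calculator from where it was at the start of the episode above 0.02 m).
It also fails if it takes over 72 s, if anything falls off the work surface, if the arm or the gripper's body presses on something with over 40 N, if the wrist force passes 120 N, or if a joint passes its speed limit or range.

## Robot

A 6-joint arm with a two-finger parallel gripper is mounted at the origin on the work surface. World frame = base frame: x ahead of the robot, y to its left, z up, the work surface at z = 0. Lengths are in m, angles in rad, forces in N, time in s.
With the tool pointing down it reaches from about 0.375 to 0.9 m from the base axis. Payload 3.1 kg.
Tool frame: the origin (TCP) lies at the centre of the arm's flange, where the gripper is bolted on; the fingertips stand 182 mm ahead of it and the grasp point (between the pads) lies 164 mm ahead of it; z points along the fingers, y is the line along which they close (so a half turn about z gives the same grasp; the last joint's range is limited). The gripper opens to 87 mm and grips with 3 to 60 N. Pads are 19 mm wide; open, the fingers measure 117 mm over their backs; the gripper's body (75 mm by 190 mm) begins 51 mm behind the grasp point.
Start: joints at [1.163, 0.527, 1.433, -0, 1.181, -0.178], TCP at [0.142, 0.609, 0.405] pointing down, gripper open.
Joint ranges: [-3.08, 3.08], [-0.75, 2.2], [0.22, 2.44], [-1.43, 4.57], [0, 2.65], [-2.85, 2.85]. Speed limits (rad/s): [2.79, 2.79, 3.14, 3.14, 3.14, 3.14].

## Interface

Orientations are given as a unit quaternion [x, y, z, w].
In Python, from rig import * gives the robot as it stands.
- The arm moves only by the tool move_arm, never from a script. Its argument "commands" is a list that holds one entry, the list of rows, each a list of 6 numbers: the shift along the tool's x, y, z in units of 40 mm (1.0 is 40 mm), then the turn, a rotation vector about the tool's x, y, z in rad. A call has 1 to 12 rows; each row is the pose to reach, as a shift and turn from the pose commanded when the call began, along the tool's axes at that moment; what a row does not reach only later rows make up. A row lasts 1/8 s, in which the tool goes at most 62.5 mm and 10.7 degrees, less where a joint would pass 70% of its speed; a pose out of reach is approached as far as the arm can. A call with a gripper value outside its range is refused whole. "claw" is the closure, from -1 (fully open) to 1 (shut), so that 0 is half open, set as the call begins (left out, the last holds). The fingers move at their own pace and stop on an object; "squeeze" is the grip in N (left out, the last holds). Time passes only in rows, so rows that repeat a pose let the fingers close. It gives the time, the measured TCP pose, the force, the opening and the grip force at its end, in the units of the state.
- get_obs(): the state, without advancing time (a new reading comes with each control period).
- camera(name): name is "side" or "top"; returns a dict with "pixels" (480x640x3 uint8, blue, green, red), "range_z" (480x640 float32, m along the optical axis (not along the pixel's ray), 0 where there is no reading), "camera_matrix" (3x3 intrinsics, pixels), "extrinsics" (4x4, takes a point from world to camera coordinates). Camera axes: x right, y up, looking along -z (the intrinsics and any distortion apply to the point x, -y, -z); pixel columns grow to the right and rows downward; lengths in m; the calibration is good to about 2 mm. A picture is of the moment at which its call begins.
- hand_in(): hands the job in; it is judged then, once.
The state is a dict: "time": time; "q": joint angles; "joint_velocities": joint speeds; "joint_torque": joint torques, N m; "position": TCP position; "tool_rot": TCP orientation; "ft_force": force on the tool from outside, world axes, zero at the start; "moment": the same for the moment, N m; "grip_width": finger opening in m; "grip_force": force on a finger pad.
Only numpy, scipy, OpenCV 4.12 (cv2) and the standard library are available. Lean on these libraries where they do the work, as an engineer would, in place of code of your own. Each camera call takes 0.05 s, during which the arm holds its last target. There are 200 camera calls.

## Working session

There is one attempt and no reset: what is moved stays moved. The work goes in short steps, Python scripts to look and compute and a tool call to move; the robot and the scene stay as the last step left them, time stands still between calls to the robot, and variables do not carry over. Pictures are saved under pics/ and viewed, at most 10 in all, crops included, and the job is handed in when it is done.

Besides the shell and the picture viewer there is one more tool, called after "Call:" in YAML: its name, and indented under it one key for each argument. move_arm: Moves the arm, as the interface text tells. Its arguments: {"type":"object","properties":{"commands":{"type":"array","items":{"type":"array","items":{"type":"array","items":{"type":"number"}}}},"claw":{"type":"number"},"squeeze":{"type":"number"}},"required":["commands"]}

```bash
mkdir -p pics; ls
cat > h.py <<'E'
from rig import *
import numpy as np, cv2
from scipy.spatial.transform import Rotation as R
def snap(name):
    c=camera(name); np.savez('pics/'+name+'.npz',**c); return c
def load(name): return np.load('pics/'+name+'.npz')
def w(c,u,v,r=1,z=None):
    K=c['camera_matrix'];E=c['extrinsics']
    d=np.array([(u-K[0,2])/K[0,0],-(v-K[1,2])/K[1,1],-1.])
    Ri=E[:3,:3].T; o=-Ri@E[:3,3]; dw=Ri@d
    if z is not None: return o+dw*(z-o[2])/dw[2]
    p=c['range_z'][v-r:v+r+1,u-r:u+r+1]; p=p[p>0]
    return o+dw*np.median(p)
E
python3 - <<'E'
from h import *
for n in('side','top'):
    c=snap(n); cv2.imwrite(f'pics/{n}0.png',c['pixels']); print(n,c['camera_matrix'].tolist(),c['extrinsics'].round(3).tolist(),[k for k in c])
o=get_obs();print(o)
E
```

```text
pics
side [[567.7385459315727, 0.0, 320.97390429946785], [0.0, 567.7385459315727, 241.62460019955768], [0.0, 0.0, 1.0]] [[0.919, -0.393, 0.018, -0.496], [0.254, 0.628, 0.736, -0.231], [-0.3, -0.672, 0.677, -1.27], [0.0, 0.0, 0.0, 1.0]] ['pixels', 'range_z', 'camera_matrix', 'extrinsics']
top [[497.09707036413204, 0.0, 316.25275352776777], [0.0, 497.09707036413204, 245.10891957613126], [0.0, 0.0, 1.0]] [[0.03, -1.0, -0.002, 0.006], [0.994, 0.029, 0.107, -0.557], [-0.107, -0.005, 0.994, -1.26], [0.0, 0.0, 0.0, 1.0]] ['pixels', 'range_z', 'camera_matrix', 'extrinsics']
{'time': 0.1, 'q': array([ 1.16351389e+00,  5.28346420e-01,  1.43375883e+00,  1.41430464e-05,
        1.18140985e+00, -1.78547983e-01]), 'joint_velocities': array([ 0.00032831, -0.00177935, -0.00206545, -0.00100125, -0.00283828,
        0.00057595]), 'joint_torque': array([-6.27533227e-04, -4.40987349e+01, -1.77149892e+01,  6.34478359e-02,
        5.33785298e-02, -5.01133684e-05]), 'position': array([0.1415908 , 0.60843459, 0.40389049]), 'tool_rot': array([ 1.14120691e-01,  9.93466428e-01, -9.18388497e-04, -2.83807643e-04]), 'ft_force': array([-0.10455594, -0.02497695,  0.18670612]), 'moment': array([-0.03036262,  0.01089603, -0.06118223]), 'grip_force': 0.0, 'grip_width': 0.08713007878942329}
```

View pics/top0.png

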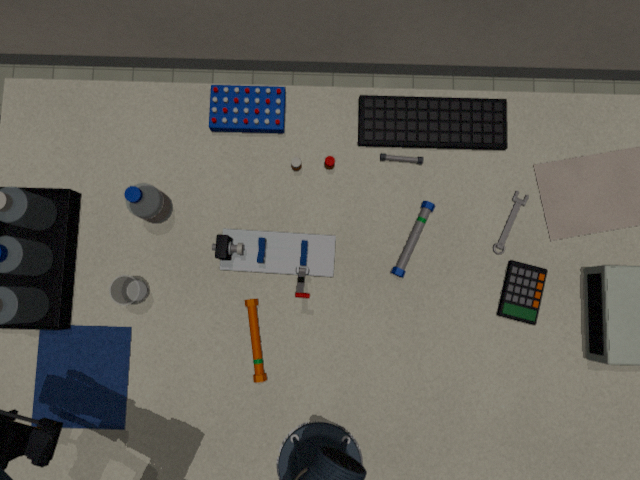

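View pics/side0.png

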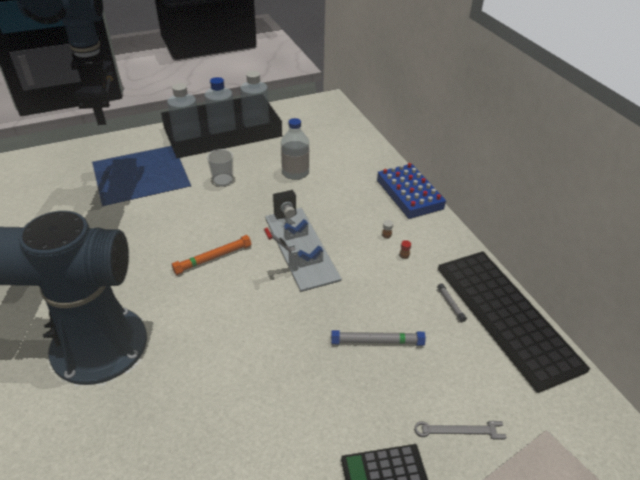

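The top view shows the blue-nutted column at (413,240), the cradle at (278,253) with the inlet on the left, and the strap open toward the robot, its tab at (302,295). Things that could be mistaken for the column are the orange one at (256,340) and the small dark-nutted spare at (402,158). I choose (413,240) and check it in a crop.

Run:
```python
from h import *
c=load('top');p=c['pixels']
a=cv2.resize(p[190:290,380:450],None,fx=5.6,fy=5.6,interpolation=cv2.INTER_CUBIC)
b=cv2.resize(p[220:306,205:345],None,fx=2.8,fy=2.8,interpolation=cv2.INTER_CUBIC)
im=np.zeros((560,392+400,3),np.uint8); im[:a.shape[0],:392]=a; im[:b.shape[0],400:400+b.shape[1]]=b
s=load('side')['pixels'][185:290,260:345]
s=cv2.resize(s,None,fx=2.9,fy=2.9,interpolation=cv2.INTER_CUBIC); im[250:250+s.shape[0],400:400+s.shape[1]]=s[:310]
cv2.imwrite('pics/crop1.png',im)
# column: blue nut + depth
E=c['extrinsics'];K=c['camera_matrix']
V,U=np.mgrid[0:480,0:640];z=c['range_z']
P=np.stack([(U-K[0,2])/K[0,0]*z,-(V-K[1,2])/K[1,1]*z,-z],-1)-E[:3,3]
P=P@E[:3,:3]
np.save('pics/topP.npy',P)
def show(n,m):
    q=P[m];print(n,len(q),q.mean(0).round(4),q.min(0).round(4),q.max(0).round(4));return q
m=np.zeros((480,640),bool);m[195:285,385:440]=1
q=show('col',m&(z>0)&(P[...,2]>.012))
r=cv2.minAreaRect(q[:,:2].astype(np.float32)*1000);print(r)
d=np.linalg.svd(q[:,:2]-q[:,:2].mean(0),full_matrices=False)[2][0];print('axis',d,np.percentile(q[:,2],[5,50,95]))
hsv=cv2.cvtColor(p,cv2.COLOR_BGR2HSV)
bl=(hsv[...,0]>100)&(hsv[...,0]<130)&(hsv[...,1]>150)&(z>0)
for n,s in dict(nut1=np.s_[195:215,415:440],nut2=np.s_[260:282,385:410],sad1=np.s_[230:270,252:272],sad2=np.s_[230:270,295:315]).items():
    mm=np.zeros_like(bl);mm[s]=1;show(n,mm&bl)
mm=np.zeros_like(bl);mm[225:280,215:340]=1
q=show('base',mm&(abs(P[...,2]-.010)<.004)); r=cv2.minAreaRect(q[:,:2].astype(np.float32)*1000);print(r)
q=show('cradle high',mm&(P[...,2]>.07))
red=((hsv[...,0]<8)|(hsv[...,0]>172))&(hsv[...,1]>150)&(z>0)
mm=np.zeros_like(bl);mm[285:305,285:320]=1;show('tab',mm&red)
```

```text
col 795 [ 0.5817 -0.2294  0.0253] [ 0.4806 -0.2879  0.0123] [ 0.6836 -0.1739  0.0355]
((581.6576538085938, -230.43777465820312), (34.34412384033203, 210.59243774414062), 66.58898162841797)
axis [-0.91757691  0.39755831] [0.01787035 0.025442   0.03192283]
nut1 75 [ 0.671  -0.2657  0.0277] [ 0.6578 -0.2808  0.0155] [ 0.6836 -0.2502  0.0347]
nut2 81 [ 0.4946 -0.1899  0.0278] [ 0.4825 -0.2062  0.0098] [ 0.5062 -0.1757  0.035 ]
sad1 138 [0.5386 0.1639 0.0475] [0.5067 0.1558 0.0311] [0.5685 0.1723 0.0615]
sad2 126 [0.5341 0.0552 0.0471] [0.5046 0.0486 0.0297] [0.5636 0.0627 0.0603]
base 3382 [0.5362 0.1145 0.0102] [ 0.4674 -0.0385  0.006 ] [0.6115 0.2909 0.014 ]
((540.564453125, 126.54705810546875), (138.032470703125, 327.6151123046875), 1.694993257522583)
cradle high 441 [0.5181 0.1922 0.1542] [0.4186 0.0159 0.07  ] [0.5698 0.2744 1.3126]
tab 59 [0.4262 0.0518 0.1514] [4.212e-01 3.550e-02 1.000e-04] [0.4307 0.075  0.1588]
```

View pics/crop1.png

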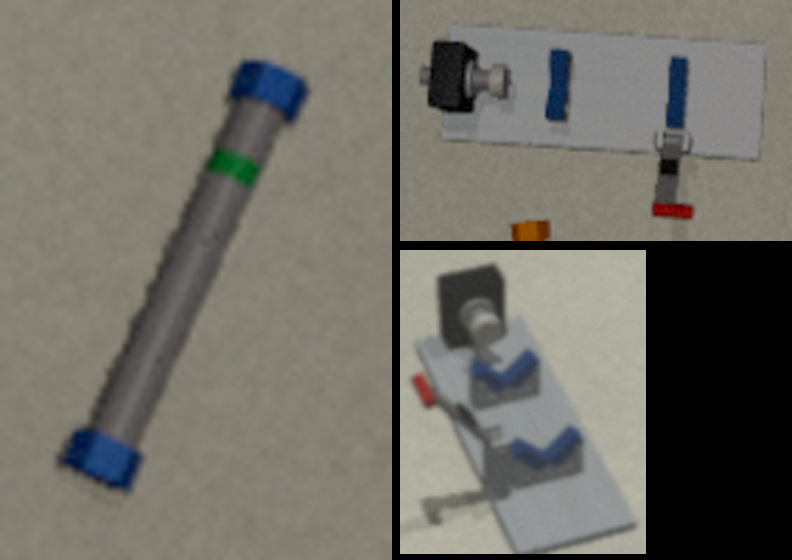

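The crop confirms the blue nuts, grey tube and green band. The base corners in the crop are (450,25), (765,43), (760,158) and (443,140), and the seat face edge is at about (511,80). I turn these into positions now.

Run:
```python
from h import *
c=load('top')
f=lambda u,v:((u-400)/2.8+205-.3,v/2.8+220-.3)
C=[w(c,*f(*k),z=.010)[:2] for k in[(450,25),(765,43),(760,158),(443,140)]];print(np.round(C,4))
C=np.array(C);lx=(C[0]+C[3]-C[1]-C[2])/2;print('len',np.linalg.norm(lx),'ang',np.degrees(np.arctan2(lx[1],lx[0])),'ctr',C.mean(0))
print('w',np.linalg.norm(C[0]-C[3]),np.linalg.norm(C[1]-C[2]))
print('seat edge z.065',w(c,*f(511,80),z=.062),'z.05')
print('housing near top edge', w(c,*f(478,72),z=.082))
print('tab',w(c,*f(673,205),z=.156))
# saddles tops from colour+depth at z~.05
P=np.load('pics/topP.npy')
mm=np.zeros((480,640),bool);mm[235:262,232:248]=1
q=P[mm&(P[...,2]>.045)&(P[...,2]<.07)];print('seat pts',len(q),np.percentile(q,[2,50,98],axis=0).round(4))
# side view: seat & saddles
s=load('side')
K=s['camera_matrix'];E=s['extrinsics'];z=s['range_z'];V,U=np.mgrid[0:480,0:640]
S=(np.stack([(U-K[0,2])/K[0,0]*z,-(V-K[1,2])/K[1,1]*z,-z],-1)-E[:3,3])@E[:3,:3]
hsv=cv2.cvtColor(s['pixels'],cv2.COLOR_BGR2HSV);bl=(hsv[...,0]>100)&(hsv[...,0]<130)&(hsv[...,1]>130)
for n,sl in dict(far=np.s_[215:240,280:315],near=np.s_[240:268,295:330],nL=np.s_[325:350,325:345],nR=np.s_[325:350,410:430]).items():
    m=np.zeros_like(bl);m[sl]=1;q=S[m&bl];print(n,len(q),np.percentile(q,[3,50,97],axis=0).round(4).tolist())
```

```text
[[ 0.595   0.2721]
 [ 0.5867 -0.0259]
 [ 0.4782 -0.024 ]
 [ 0.4862  0.2732]]
len 0.2977134559347432 ang 88.41999382820885 ctr [0.53652176 0.12386685]
w 0.10881588252220091 0.10849191716558407
seat edge z.065 [0.53951105 0.20426518 0.062     ] z.05
housing near top edge [0.54385717 0.23092742 0.082     ]
tab [0.43053781 0.05140485 0.156     ]
seat pts 107 [[0.5252 0.2105 0.0478]
 [0.5395 0.22   0.0595]
 [0.5532 0.2367 0.0678]]Traceback (most recent call last):
  File "<stdin>", line 20, in <module>
    return _quantile_unchecked(
        a, q, axis, out, overwrite_input, method, keepdims, weights)
    return _ureduce(a,
                    func=_quantile_ureduce_func,
    ...<5 lines>...
                    overwrite_input=overwrite_input,
                    method=method)
    r = func(a, **kwargs)
    result = _quantile(arr,
                       quantiles=q,
    ...<2 lines>...
                       out=out,
                       weights=wgt)
    slices_having_nans = np.isnan(arr[-1, ...])
                                  ~~~^^^^^^^^^
IndexError: index -1 is out of bounds for axis 0 with size 0
```

```bash
cat >> h.py <<'E'
def go(x,y,z,xang,pos=None,rot=None):
    "shift (40 mm units) and rotvec in tool axes to reach TCP x,y,z, tool down, tool x at xang deg"
    o=get_obs();p=o['position'] if pos is None else pos
    R0=R.from_quat(o['tool_rot'] if rot is None else rot)
    a=np.radians(xang);X=[np.cos(a),np.sin(a),0];Z=[0,0,-1];Y=np.cross(Z,X)
    R1=R.from_matrix(np.array([X,Y,Z]).T)
    return (R0.inv().apply(np.array([x,y,z])-p)/.04).round(3).tolist(),(R0.inv()*R1).as_rotvec().round(4).tolist()
def st():
    o=get_obs();R0=R.from_quat(o['tool_rot']);X=R0.as_matrix()[:,0]
    print('t',o['time'],'p',o['position'].round(4),'xang',np.degrees(np.arctan2(X[1],X[0])).round(2),'f',o['ft_force'].round(2),'m',o['moment'].round(2),'grip',round(float(o['grip_width']),4),round(float(o['grip_force']),1))
E
python3 -c "
from h import *
st();print(go(.5636,-.221,.285,156.6))"
```

```text
t 0.1 p [0.1416 0.6084 0.4039] xang 166.89 f [-0.1  -0.02  0.19] m [-0.03  0.01 -0.06] grip 0.0871 0.0
([-14.978, -17.798, 3.001], [-0.0019, -0.0002, 0.1797])
```

Call:
move_arm:
  commands:
    - [[-15, -17.8, 0, 0, 0, 0.18], [-15, -17.8, 0, 0, 0, 0.18], [-15, -17.8, 0, 0, 0, 0.18], [-15, -17.8, 0, 0, 0, 0.18], [-15, -17.8, 0, 0, 0, 0.18], [-15, -17.8, 0, 0, 0, 0.18], [-15, -17.8, 0, 0, 0, 0.18], [-15, -17.8, 0, 0, 0, 0.18], [-15, -17.8, 0, 0, 0, 0.18], [-15, -17.8, 0, 0, 0, 0.18], [-15, -17.8, 0, 0, 0, 0.18], [-15, -17.8, 0, 0, 0, 0.18]]
  claw: -1

```text
time: 1.6
position: [0.4828, -0.0616, 0.4046]
tool_rot: [0.203, 0.979, 0.0, -0.0]
ft_force: [1.7, 0.4, 0.7]
grip_width: 0.0866
grip_force: 0.0
```

```bash
python3 -c "
from h import *
st();print(go(.5636,-.221,.285,156.6))"
```

```text
t 1.6 p [ 0.4828 -0.0616  0.4046] xang 156.53 f [1.74 0.43 0.74] m [ 0.   -0.04 -0.01] grip 0.0866 0.0
([-3.441, -2.853, 2.987], [0.0003, -0.0004, -0.0012])
```

Call:
move_arm:
  commands:
    - [[-3.4, -2.8, 1.5, 0, 0, 0], [-3.4, -2.8, 3, 0, 0, 0], [-3.4, -2.8, 3, 0, 0, 0], [-3.4, -2.8, 3, 0, 0, 0], [-3.4, -2.8, 3, 0, 0, 0], [-3.4, -2.8, 3, 0, 0, 0], [-3.4, -2.8, 3, 0, 0, 0]]

```text
time: 2.48
position: [0.5624, -0.2151, 0.286]
tool_rot: [0.202, 0.979, -0.0, 0.001]
ft_force: [0.5, 0.4, 1.1]
grip_width: 0.087
grip_force: 0.0
```

Run:
```python
from h import *
st();print(go(.5636,-.221,.185,156.6))
c=snap('top')
p=c['pixels'];cv2.imwrite('pics/a.png',cv2.resize(p[160:320,340:500],None,fx=3.5,fy=3.5,interpolation=cv2.INTER_CUBIC))
```

```text
t 2.475 p [ 0.5624 -0.2151  0.286 ] xang 156.65 f [0.46 0.37 1.14] m [-0.03  0.01 -0.04] grip 0.087 0.0
([-0.082, -0.123, 2.526], [-0.0, 0.0011, 0.0009])
```

Call:
move_arm:
  commands:
    - [[-0.08, -0.12, 0.8, 0, 0, 0], [-0.08, -0.12, 1.6, 0, 0, 0], [-0.08, -0.12, 2.1, 0, 0, 0], [-0.08, -0.12, 2.4, 0, 0, 0], [-0.08, -0.12, 2.5, 0, 0, 0], [-0.08, -0.12, 2.5, 0, 0, 0], [-0.08, -0.12, 2.5, 0, 0, 0]]

```text
time: 3.4
position: [0.564, -0.2222, 0.1856]
tool_rot: [0.203, 0.979, -0.0, 0.001]
ft_force: [0.8, -0.3, 0.1]
grip_width: 0.0869
grip_force: 0.0
```

```bash
python3 -c "
from h import *
st();print(go(.5636,-.221,.185,156.6))"
```

```text
t 3.4 p [ 0.564  -0.2222  0.1856] xang 156.58 f [ 0.75 -0.29  0.08] m [-0.02  0.    0.  ] grip 0.0869 0.0
([0.02, 0.023, 0.014], [-0.0003, 0.0016, -0.0003])
```

Closing on the tube.

Call:
move_arm:
  commands:
    - [[0, 0, 0, 0, 0, 0], [0, 0, 0, 0, 0, 0], [0, 0, 0, 0, 0, 0], [0, 0, 0, 0, 0, 0], [0, 0, 0, 0, 0, 0], [0, 0, 0, 0, 0, 0], [0, 0, 0, 0, 0, 0], [0, 0, 0, 0, 0, 0]]
  claw: 1
  squeeze: 45

```text
time: 4.4
position: [0.5636, -0.222, 0.1847]
tool_rot: [0.203, 0.979, -0.0, -0.0]
ft_force: [0.7, 0.1, 1.1]
grip_width: 0.0229
grip_force: 45.0
```

```bash
python3 -c "
from h import *
st()"
```

```text
t 4.4 p [ 0.5636 -0.222   0.1847] xang 156.58 f [0.68 0.1  1.1 ] m [-0.01  0.04  0.05] grip 0.0229 45.0
```

Call:
move_arm:
  commands:
    - [[0, 0, -0.4, 0, 0, 0], [0, 0, -1, 0, 0, 0], [0, 0, -1.8, 0, 0, 0], [0, 0, -2.6, 0, 0, 0], [0, 0, -3.4, 0, 0, 0], [0, 0, -4.2, 0, 0, 0], [0, 0, -4.8, 0, 0, 0], [0, 0, -5.1, 0, 0, 0], [0, 0, -5.1, 0, 0, 0], [0, 0, -5.1, 0, 0, 0]]

```text
time: 5.65
position: [0.5632, -0.2217, 0.3876]
tool_rot: [0.203, 0.979, 0.0, -0.001]
ft_force: [0.6, 1.0, -3.4]
grip_width: 0.0228
grip_force: 45.0
```

Run:
```python
from h import *
st();print(go(.5363,.113,.388,88.1))
for n in('side','top'): c=snap(n); cv2.imwrite(f'pics/{n}1.png',c['pixels'])
s=load('side')['pixels'];cv2.imwrite('pics/s1.png',cv2.resize(s[150:400,250:550],None,fx=2,fy=2))
```

```text
t 5.65 p [ 0.5632 -0.2217  0.3876] xang 156.58 f [ 0.59  1.03 -3.37] m [0.02 0.03 0.02] grip 0.0228 45.0
([3.943, 7.411, 0.003], [-0.0012, -0.0026, 1.1952])
```

View pics/s1.png

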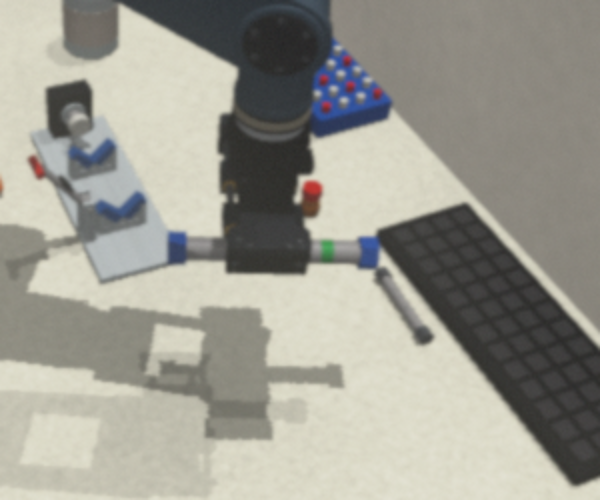

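The column is held level, with its nuts at crop (177,247) and (369,252). I measure the grasp offset before moving.

Run:
```python
from h import *
s=load('side');o=get_obs()
K=s['camera_matrix'];E=s['extrinsics'];z=s['range_z'];V,U=np.mgrid[0:480,0:640]
S=(np.stack([(U-K[0,2])/K[0,0]*z,-(V-K[1,2])/K[1,1]*z,-z],-1)-E[:3,3])@E[:3,:3]
hsv=cv2.cvtColor(s['pixels'],cv2.COLOR_BGR2HSV);bl=(hsv[...,0]>100)&(hsv[...,0]<130)&(hsv[...,1]>110)
T=R.from_quat(o['tool_rot'])
for sl in(np.s_[258:290,325:348],np.s_[258:290,420:448]):
    m=np.zeros_like(bl);m[sl]=1;q=T.inv().apply(S[m&bl&(z>0)]-o['position']);print(len(q),np.percentile(q,[3,50,97],axis=0).round(4).tolist())
```

```text
43 [[0.0714, -0.0096, 0.1514], [0.0774, -0.0022, 0.1538], [0.0853, 0.0057, 0.1571]]
107 [[-0.1211, -0.0167, 0.154], [-0.1128, -0.009, 0.1574], [-0.1059, 0.006, 0.1714]]
```

Call:
move_arm:
  commands:
    - [[0.4, 0.7, 0, 0, 0, 0.12], [0.8, 1.5, 0, 0, 0, 0.24], [1.2, 2.3, 0, 0, 0, 0.36], [1.6, 3.1, 0, 0, 0, 0.5], [2, 3.9, 0, 0, 0, 0.64], [2.5, 4.7, 0, 0, 0, 0.78], [2.9, 5.5, 0, 0, 0, 0.92], [3.3, 6.3, 0, 0, 0, 1.05], [3.7, 7, 0, 0, 0, 1.14], [3.92, 7.37, 0, 0, 0, 1.195], [3.92, 7.37, 0, 0, 0, 1.195], [3.92, 7.37, 0, 0, 0, 1.195]]

```text
time: 7.25
position: [0.5371, 0.1103, 0.3883]
tool_rot: [0.718, 0.696, -0.0, 0.0]
ft_force: [0.6, -0.4, -3.7]
grip_width: 0.0226
grip_force: 45.0
```

Run:
```python
from h import *
st();print(go(.5363,.111,.28,88.1))
c=snap('top');cv2.imwrite('pics/top2.png',cv2.resize(c['pixels'][180:320,190:360],None,fx=4,fy=4,interpolation=cv2.INTER_CUBIC))
```

```text
t 7.25 p [0.5371 0.1103 0.3883] xang 88.15 f [ 0.55 -0.42 -3.68] m [-0.07 -0.02 -0.01] grip 0.0226 45.0
([0.018, -0.02, 2.708], [-0.0005, 0.0005, 0.0008])
```

View pics/top2.png

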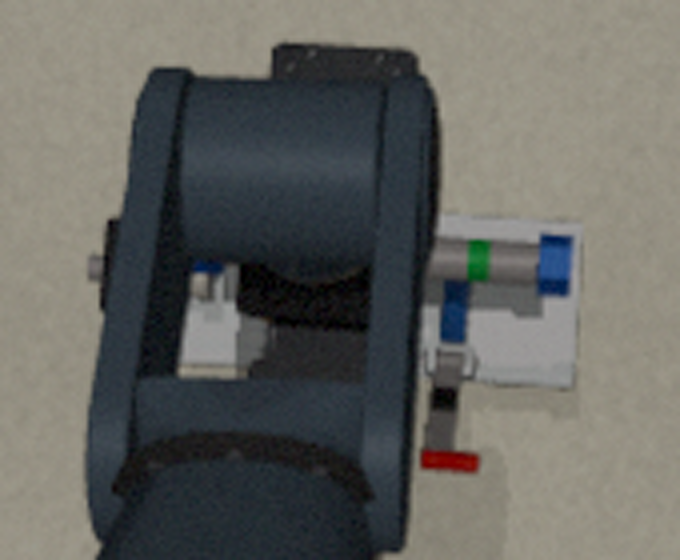

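Run:
```python
from h import *
c=load('top')
f=lambda u,v:(190+u/4-.4,180+v/4-.4)
for n,u,v in(('nut end top',572,237),('nut end bot',570,293),('nut in top',541,236),('nut in bot',539,292),('tube top',440,238),('tube bot',436,278)):
    print(n,w(c,*f(u,v),z=.22).round(4))
K=c['camera_matrix'];E=c['extrinsics'];z=c['range_z'];V,U=np.mgrid[0:480,0:640]
P=(np.stack([(U-K[0,2])/K[0,0]*z,-(V-K[1,2])/K[1,1]*z,-z],-1)-E[:3,3])@E[:3,:3]
for n,a,b in(('tube',302,308),('tube',318,324),('nut',326,332)):
    q=P[235:258,a:b].reshape(-1,3);q=q[(q[:,2]>.2)&(q[:,2]<.26)];print(n,len(q),q.mean(0).round(4),q.min(0).round(4),q.max(0).round(4))
```

```text
nut end top [ 0.5509 -0.0139  0.22  ]
nut end bot [ 0.5198 -0.0136  0.22  ]
nut in top [0.551  0.0032 0.22  ]
nut in bot [0.5199 0.0035 0.22  ]
tube top [0.5482 0.0591 0.22  ]
tube bot [0.5259 0.0605 0.22  ]
tube 65 [0.5348 0.0475 0.2279] [0.5239 0.0419 0.2195] [0.5461 0.0535 0.234 ]
tube 63 [0.5337 0.0125 0.2275] [0.523  0.0066 0.2188] [0.5451 0.0182 0.2333]
nut 93 [ 0.5331 -0.0052  0.2294] [ 0.5171 -0.0114  0.2155] [0.5507 0.0007 0.2399]
```

Call:
move_arm:
  commands:
    - [[0.05, -0.01, 0.4, 0, 0, 0], [0.05, -0.01, 1, 0, 0, 0], [0.05, -0.01, 1.7, 0, 0, 0], [0.05, -0.01, 2.4, 0, 0, 0], [0.05, -0.01, 3, 0, 0, 0], [0.05, -0.01, 3.4, 0, 0, 0], [0.05, -0.01, 3.7, 0, 0, 0], [0.05, -0.01, 3.8, 0, 0, 0], [0.05, -0.01, 3.8, 0, 0, 0]]

```text
time: 8.43
position: [0.5368, 0.1128, 0.237]
tool_rot: [0.719, 0.695, 0.0, 0.0]
ft_force: [-1.0, -0.5, -2.7]
grip_width: 0.0228
grip_force: 45.0
```

Run:
```python
from h import *
st()
```

```text
t 8.425 p [0.5368 0.1128 0.237 ] xang 88.11 f [-0.98 -0.49 -2.67] m [-0.02  0.02  0.05] grip 0.0228 45.0
```

Descend slowly, watching the force.

Call:
move_arm:
  commands:
    - [[0, 0, 0.1, 0, 0, 0], [0, 0, 0.2, 0, 0, 0], [0, 0, 0.3, 0, 0, 0], [0, 0, 0.35, 0, 0, 0], [0, 0, 0.35, 0, 0, 0]]

```text
time: 9.05
position: [0.5365, 0.1129, 0.2225]
tool_rot: [0.719, 0.695, -0.0, -0.0]
ft_force: [0.1, -0.7, -4.0]
grip_width: 0.0225
grip_force: 45.0
```

Run:
```python
from h import *
st()
```

```text
t 9.05 p [0.5365 0.1129 0.2225] xang 88.11 f [ 0.08 -0.67 -4.03] m [-0.    0.05 -0.04] grip 0.0225 45.0
```

Call:
move_arm:
  commands:
    - [[0, 0, 0.03, 0, 0, 0], [0, 0, 0.06, 0, 0, 0], [0, 0, 0.08, 0, 0, 0], [0, 0, 0.08, 0, 0, 0]]

```text
time: 9.55
position: [0.5364, 0.1129, 0.2212]
tool_rot: [0.719, 0.695, 0.0, 0.0]
ft_force: [-3.6, -0.0, 10.1]
grip_width: 0.0231
grip_force: 45.0
```

Run:
```python
from h import *
st()
```

```text
t 9.55 p [0.5364 0.1129 0.2212] xang 88.12 f [-3.6  -0.03 10.12] m [-0.11  0.57 -0.03] grip 0.0231 45.0
```

Call:
move_arm:
  commands:
    - [[0, -0.01, -0.01, 0, 0, 0], [0, -0.02, -0.02, 0, 0, 0], [0, -0.02, -0.03, 0, 0, 0], [0, -0.02, -0.03, 0, 0, 0]]

```text
time: 10.05
position: [0.5358, 0.1129, 0.2206]
tool_rot: [0.719, 0.695, -0.0, -0.0]
ft_force: [-1.0, 1.0, 0.7]
grip_width: 0.0227
grip_force: 45.0
```

Run:
```python
from h import *
st()
```

```text
t 10.05 p [0.5358 0.1129 0.2206] xang 88.11 f [-1.    0.98  0.67] m [-0.09  0.17  0.04] grip 0.0227 45.0
```

Call:
move_arm:
  commands:
    - [[0.04, 0, 0, 0, 0, 0], [0.08, 0, 0, 0, 0, 0], [0.12, 0, 0, 0, 0, 0], [0.16, 0, 0, 0, 0, 0], [0.2, 0, 0, 0, 0, 0], [0.24, 0, 0, 0, 0, 0], [0.28, 0, 0, 0, 0, 0], [0.28, 0, 0, 0, 0, 0]]

```text
time: 11.05
position: [0.5362, 0.1243, 0.2208]
tool_rot: [0.719, 0.695, 0.0, -0.0]
ft_force: [-1.4, 0.5, -2.0]
grip_width: 0.0228
grip_force: 45.0
```

Run:
```python
from h import *
st()
```

```text
t 11.05 p [0.5362 0.1243 0.2208] xang 88.11 f [-1.36  0.54 -2.02] m [-0.03  0.21 -0.06] grip 0.0228 45.0
```

Call:
move_arm:
  commands:
    - [[0.01, 0, 0, 0, 0, 0], [0.02, 0, 0, 0, 0, 0], [0.03, 0, 0, 0, 0, 0], [0.04, 0, 0, 0, 0, 0], [0.05, 0, 0, 0, 0, 0], [0.05, 0, 0, 0, 0, 0]]

```text
time: 11.8
position: [0.5363, 0.1259, 0.2207]
tool_rot: [0.719, 0.695, -0.0, 0.0]
ft_force: [-0.9, -2.3, -1.9]
grip_width: 0.023
grip_force: 45.0
```

Run:
```python
from h import *
st()
```

```text
t 11.8 p [0.5363 0.1259 0.2207] xang 88.12 f [-0.87 -2.34 -1.88] m [-0.52  0.19 -0.05] grip 0.023 45.0
```

Call:
move_arm:
  commands:
    - [[0.01, 0, 0, 0, 0, 0], [0.02, 0, 0, 0, 0, 0], [0.03, 0, 0, 0, 0, 0], [0.04, 0, 0, 0, 0, 0], [0.05, 0, 0, 0, 0, 0], [0.05, 0, 0, 0, 0, 0]]

```text
time: 12.55
position: [0.5363, 0.1281, 0.2207]
tool_rot: [0.719, 0.695, 0.0, 0.0]
ft_force: [-0.9, -3.8, -2.2]
grip_width: 0.0231
grip_force: 45.0
```

Run:
```python
from h import *
st()
```

```text
t 12.55 p [0.5363 0.1281 0.2207] xang 88.11 f [-0.85 -3.8  -2.22] m [-0.88  0.18 -0.01] grip 0.0231 45.0
```

Call:
move_arm:
  commands:
    - [[0.01, 0, 0, 0, 0, 0], [0.02, 0, 0, 0, 0, 0], [0.03, 0, 0, 0, 0, 0], [0.04, 0, 0, 0, 0, 0], [0.05, 0, 0, 0, 0, 0], [0.05, 0, 0, 0, 0, 0]]

```text
time: 13.3
position: [0.5364, 0.1301, 0.2207]
tool_rot: [0.719, 0.695, 0.0, -0.0]
ft_force: [-0.8, -3.8, -2.6]
grip_width: 0.0229
grip_force: 45.0
```

Run:
```python
from h import *
st()
```

```text
t 13.3 p [0.5364 0.1301 0.2207] xang 88.11 f [-0.78 -3.84 -2.56] m [-0.83  0.16 -0.02] grip 0.0229 45.0
```

Call:
move_arm:
  commands:
    - [[0.01, 0, 0, 0, 0, 0], [0.02, 0, 0, 0, 0, 0], [0.03, 0, 0, 0, 0, 0], [0.04, 0, 0, 0, 0, 0], [0.05, 0, 0, 0, 0, 0], [0.05, 0, 0, 0, 0, 0]]

```text
time: 14.05
position: [0.5365, 0.1321, 0.2208]
tool_rot: [0.719, 0.695, 0.0, 0.0]
ft_force: [-0.1, -3.5, -3.2]
grip_width: 0.0225
grip_force: 45.0
```

Run:
```python
from h import *
st()
```

```text
t 14.05 p [0.5365 0.1321 0.2208] xang 88.11 f [-0.15 -3.47 -3.24] m [-0.74  0.15 -0.05] grip 0.0225 45.0
```

Call:
move_arm:
  commands:
    - [[0.01, 0, 0.01, 0, 0, 0], [0.02, 0, 0.02, 0, 0, 0], [0.03, 0, 0.02, 0, 0, 0], [0.04, 0, 0.02, 0, 0, 0], [0.05, 0, 0.02, 0, 0, 0], [0.05, 0, 0.02, 0, 0, 0]]

```text
time: 14.8
position: [0.5364, 0.1338, 0.2204]
tool_rot: [0.719, 0.695, -0.0, -0.0]
ft_force: [-1.8, -6.5, 1.4]
grip_width: 0.023
grip_force: 45.0
```

Run:
```python
from h import *
st()
```

```text
t 14.8 p [0.5364 0.1338 0.2204] xang 88.09 f [-1.85 -6.51  1.44] m [-1.06  0.33 -0.11] grip 0.023 45.0
```

Call:
move_arm:
  commands:
    - [[0.01, 0, 0, 0, 0, 0], [0.02, 0, 0, 0, 0, 0], [0.02, 0, 0, 0, 0, 0], [0.02, 0, 0, 0, 0, 0]]

```text
time: 15.3
position: [0.5364, 0.1346, 0.2204]
tool_rot: [0.719, 0.695, -0.0, -0.0]
ft_force: [-2.4, -6.0, 1.2]
grip_width: 0.0229
grip_force: 45.0
```

Run:
```python
from h import *
st()
```

```text
t 15.3 p [0.5364 0.1346 0.2204] xang 88.08 f [-2.4  -5.98  1.25] m [-1.03  0.37 -0.18] grip 0.0229 45.0
```

Call:
move_arm:
  commands:
    - [[0.01, -0.01, 0, 0, 0, 0], [0.02, -0.01, 0, 0, 0, 0], [0.03, -0.01, 0, 0, 0, 0], [0.04, -0.01, 0, 0, 0, 0], [0.04, -0.01, 0, 0, 0, 0]]

```text
time: 15.92
position: [0.5363, 0.1351, 0.2204]
tool_rot: [0.718, 0.696, -0.001, 0.001]
ft_force: [-1.1, -11.5, -0.1]
grip_width: 0.0224
grip_force: 45.0
```

Run:
```python
from h import *
st()
```

```text
t 15.925 p [0.5363 0.1351 0.2204] xang 88.15 f [ -1.13 -11.51  -0.06] m [-1.96  0.22 -0.1 ] grip 0.0224 45.0
```

The stop has been felt. Push on to about 17–18 N and hold.

Call:
move_arm:
  commands:
    - [[0.01, 0, 0, 0, 0, 0], [0.02, 0, 0, 0, 0, 0], [0.03, 0, 0, 0, 0, 0], [0.03, 0, 0, 0, 0, 0], [0.03, 0, 0, 0, 0, 0]]

```text
time: 16.55
position: [0.5364, 0.1355, 0.2204]
tool_rot: [0.718, 0.696, -0.002, 0.001]
ft_force: [-1.2, -15.0, 1.3]
grip_width: 0.0231
grip_force: 45.0
```

Run:
```python
from h import *
st()
```

```text
t 16.55 p [0.5364 0.1355 0.2204] xang 88.19 f [ -1.17 -15.02   1.32] m [-2.71  0.26 -0.12] grip 0.0231 45.0
```

Call:
move_arm:
  commands:
    - [[0.01, 0, 0, 0, 0, 0], [0.02, 0, 0, 0, 0, 0], [0.02, 0, 0, 0, 0, 0], [0.02, 0, 0, 0, 0, 0], [0.02, 0, 0, 0, 0, 0], [0.02, 0, 0, 0, 0, 0], [0.02, 0, 0, 0, 0, 0]]

```text
time: 17.42
position: [0.5364, 0.1357, 0.2204]
tool_rot: [0.718, 0.696, -0.002, 0.002]
ft_force: [-2.3, -18.3, 1.8]
grip_width: 0.0229
grip_force: 45.0
```

Run:
```python
from h import *
st()
```

```text
t 17.425 p [0.5364 0.1357 0.2204] xang 88.22 f [ -2.32 -18.28   1.77] m [-3.17  0.29 -0.2 ] grip 0.0229 45.0
```

Call:
move_arm:
  commands:
    - [[-0.02, 0, 0, 0, 0, 0], [-0.04, 0, 0, 0, 0, 0], [-0.06, 0, 0, 0, 0, 0], [-0.07, 0, 0, 0, 0, 0], [-0.07, 0, 0, 0, 0, 0]]

```text
time: 18.05
position: [0.5362, 0.1349, 0.2203]
tool_rot: [0.719, 0.695, -0.0, 0.0]
ft_force: [-1.7, -8.0, 0.9]
grip_width: 0.023
grip_force: 45.0
```

Run:
```python
from h import *
st()
```

```text
t 18.05 p [0.5362 0.1349 0.2203] xang 88.11 f [-1.71 -8.03  0.88] m [-1.48  0.26 -0.16] grip 0.023 45.0
```

Call:
move_arm:
  commands:
    - [[-0.02, 0, 0, 0, 0, 0], [-0.04, 0, 0, 0, 0, 0], [-0.04, 0, 0, 0, 0, 0], [-0.04, 0, 0, 0, 0, 0]]

```text
time: 18.55
position: [0.5362, 0.1344, 0.2203]
tool_rot: [0.719, 0.695, 0.0, -0.0]
ft_force: [-1.8, -1.1, 3.4]
grip_width: 0.023
grip_force: 45.0
```

Run:
```python
from h import *
st()
```

```text
t 18.55 p [0.5362 0.1344 0.2203] xang 88.1 f [-1.77 -1.1   3.38] m [-0.27  0.31 -0.1 ] grip 0.023 45.0
```

Call:
move_arm:
  commands:
    - [[0, 0, 0, 0, 0, 0], [0, 0, 0, 0, 0, 0], [0, 0, 0, 0, 0, 0], [0, 0, 0, 0, 0, 0], [0, 0, -0.4, 0, 0, 0], [0, 0, -1.2, 0, 0, 0], [0, 0, -2.2, 0, 0, 0], [0, 0, -3.2, 0, 0, 0], [0, 0, -4, 0, 0, 0], [0, 0, -4, 0, 0, 0]]
  claw: -1

```text
time: 19.8
position: [0.5367, 0.1342, 0.3838]
tool_rot: [0.719, 0.695, 0.003, 0.003]
ft_force: [0.8, -0.3, -0.1]
grip_width: 0.0871
grip_force: 0.0
```

Run:
```python
from h import *
st()
c=snap('side');cv2.imwrite('pics/s3.png',cv2.resize(c['pixels'][170:300,230:370],None,fx=4,fy=4,interpolation=cv2.INTER_CUBIC))
```

```text
t 19.8 p [0.5367 0.1342 0.3838] xang 88.12 f [ 0.81 -0.34 -0.13] m [-0.08  0.07 -0.03] grip 0.0871 0.0
```

View pics/s3.png

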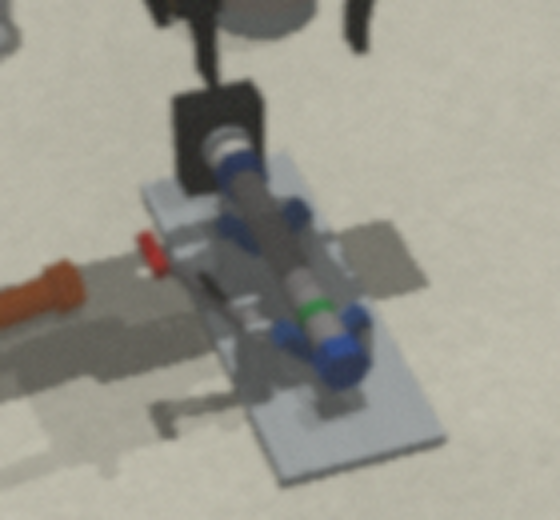

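The picture shows the column in both saddles, its front nut at (240,165) against the seat, and the strap open with its tab at (153,255). Next I close the fingers and go behind the tab.

Call:
move_arm:
  commands:
    - [[-0.7, -1, 0, 0, 0, 0], [-1.4, -2.2, 0, 0, 0, 0], [-2.18, -3.5, 0, 0, 0, 0], [-2.18, -3.5, 0, 0, 0, 0], [-2.18, -3.5, 0, 0, 0, 0], [-2.18, -3.5, 0.5, 0, 0, 0], [-2.18, -3.5, 1, 0, 0, 0], [-2.18, -3.5, 1.5, 0, 0, 0], [-2.18, -3.5, 1.5, 0, 0, 0], [-2.18, -3.5, 1.5, 0, 0, 0]]
  claw: 1
  squeeze: 20

```text
time: 21.1
position: [0.3943, 0.0517, 0.3201]
tool_rot: [0.718, 0.696, 0.0, 0.0]
ft_force: [-1.0, -0.0, 0.1]
grip_width: 0.0019
grip_force: 0.0
```

Run:
```python
from h import *
st();print(go(.394,.0516,.324,88.1))
c=snap('side');cv2.imwrite('pics/s4.png',cv2.resize(c['pixels'][100:300,190:370],None,fx=3,fy=3,interpolation=cv2.INTER_CUBIC))
```

```text
t 21.1 p [0.3943 0.0517 0.3201] xang 88.15 f [-1.05 -0.01  0.08] m [-0.11  0.06 -0.05] grip 0.0019 0.0
([-0.003, -0.008, -0.097], [0.001, 0.0001, 0.0008])
```

View pics/s4.png

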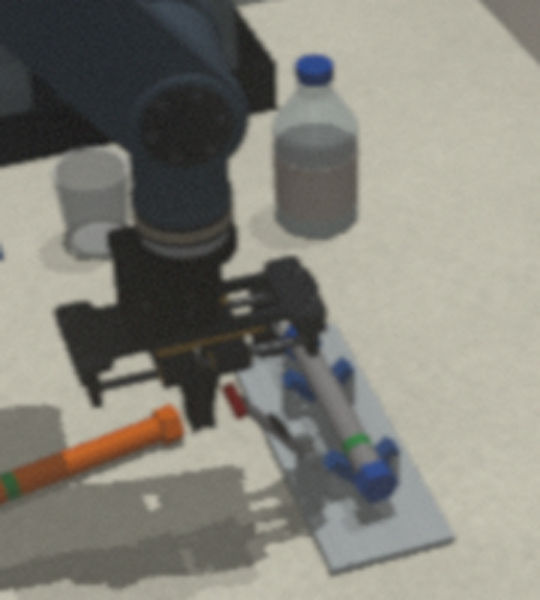

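The closed fingers at (203,410) stand on the robot side of the tab at (235,400). Now push it over.

Call:
move_arm:
  commands:
    - [[0, 0.15, 0, 0, 0, 0], [0, 0.3, 0, 0, 0, 0], [0, 0.45, -0.02, 0, 0, 0], [0, 0.6, -0.05, 0, 0, 0], [0, 0.75, -0.1, 0, 0, 0], [0, 0.9, -0.15, 0, 0, 0], [0, 1.05, -0.2, 0, 0, 0], [0, 1.2, -0.25, 0, 0, 0], [0, 1.35, -0.3, 0, 0, 0], [0, 1.5, -0.32, 0, 0, 0], [0, 1.65, -0.35, 0, 0, 0], [0, 1.8, -0.38, 0, 0, 0]]

```text
time: 22.65
position: [0.4658, 0.0491, 0.335]
tool_rot: [0.719, 0.695, 0.0, 0.0]
ft_force: [-2.0, 1.1, -2.2]
grip_width: 0.0004
grip_force: 1.0
```

Run:
```python
from h import *
st()
```

```text
t 22.65 p [0.4658 0.0491 0.335 ] xang 88.11 f [-2.02  1.14 -2.16] m [-0.09  0.38 -0.03] grip 0.0004 1.0
```

Call:
move_arm:
  commands:
    - [[0, 0.15, -0.05, 0, 0, 0], [0, 0.3, -0.08, 0, 0, 0], [0, 0.45, -0.1, 0, 0, 0], [0, 0.6, -0.1, 0, 0, 0], [0, 0.75, -0.1, 0, 0, 0], [0, 0.9, -0.1, 0, 0, 0], [0, 1, -0.1, 0, 0, 0], [0, 1.1, -0.08, 0, 0, 0], [0, 1.1, -0.08, 0, 0, 0]]

```text
time: 23.78
position: [0.5098, 0.0477, 0.3384]
tool_rot: [0.719, 0.695, 0.0, 0.0]
ft_force: [-0.9, -0.1, -0.8]
grip_width: 0.0005
grip_force: 0.6
```

Run:
```python
from h import *
st()
c=snap('side');cv2.imwrite('pics/s5.png',cv2.resize(c['pixels'][120:280,200:370],None,fx=3.5,fy=3.5,interpolation=cv2.INTER_CUBIC))
```

```text
t 23.775 p [0.5098 0.0477 0.3384] xang 88.11 f [-0.92 -0.07 -0.78] m [-0.09  0.25 -0.  ] grip 0.0005 0.6
```

View pics/s5.png

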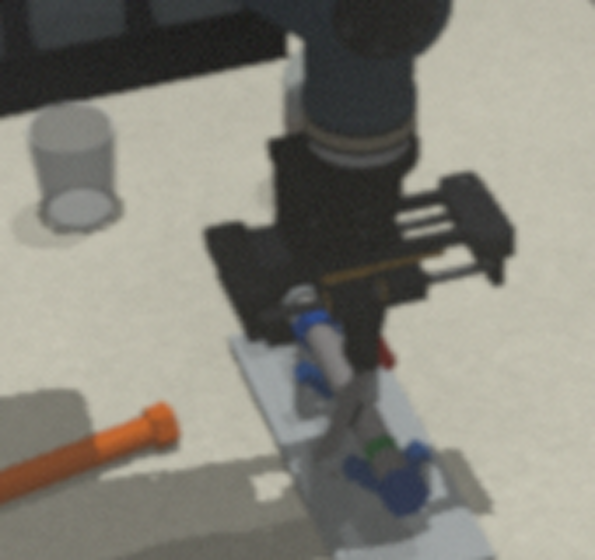

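The tab at (385,350) is now ahead of the fingers, so the strap is past upright. Lift, step over it and press it down along the arc.

Call:
move_arm:
  commands:
    - [[0, -0.1, -0.1, 0, 0, 0], [0, -0.1, -0.75, 0, 0, 0], [0, 0.3, -0.75, 0, 0, 0], [0, 0.62, -0.6, 0, 0, 0], [0, 0.62, -0.3, 0, 0, 0], [0, 0.8, -0.15, 0, 0, 0], [0, 1.04, 0, 0, 0, 0], [0, 1.22, 0.13, 0, 0, 0], [0, 1.39, 0.27, 0, 0, 0], [0, 1.53, 0.44, 0, 0, 0], [0, 1.66, 0.62, 0, 0, 0], [0, 1.66, 0.62, 0, 0, 0]]

```text
time: 25.32
position: [0.5793, 0.0451, 0.3146]
tool_rot: [0.719, 0.695, 0.005, 0.005]
ft_force: [8.2, 0.4, 3.3]
grip_width: 0.0002
grip_force: 4.2
```

Run:
```python
from h import *
st()
```

```text
t 25.325 p [0.5793 0.0451 0.3146] xang 88.07 f [8.21 0.39 3.34] m [-0.06 -1.47 -0.02] grip 0.0002 4.2
```

Run:
```python
from h import *
c=snap('side');a=cv2.resize(c['pixels'][150:280,240:370],None,fx=3,fy=3,interpolation=cv2.INTER_CUBIC)
t=snap('top');b=cv2.resize(t['pixels'][180:310,230:360],None,fx=3,fy=3,interpolation=cv2.INTER_CUBIC)
cv2.imwrite('pics/s6.png',np.hstack([a,b]))
```

```text
(no output)
```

View pics/s6.png

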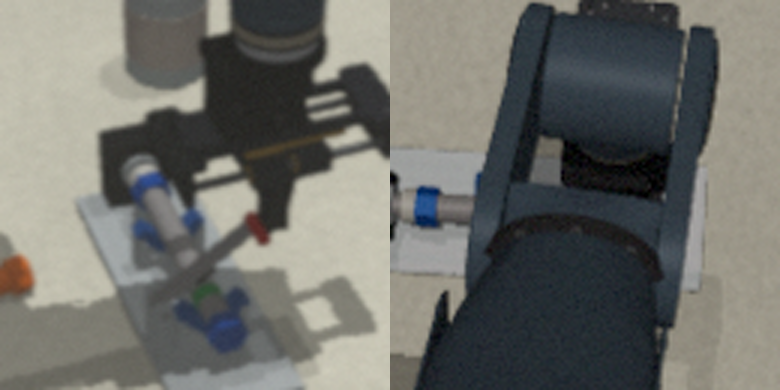

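The strap leans at about 45°, with the tab at (257,228) on the hinge side of the fingertip at (275,215): the fingers are too far out. I measure the tab.

```bash
cat >> h.py <<'E'
def tab():
    s=load('side');K=s['camera_matrix'];E=s['extrinsics'];z=s['range_z'];V,U=np.mgrid[0:480,0:640]
    S=(np.stack([(U-K[0,2])/K[0,0]*z,-(V-K[1,2])/K[1,1]*z,-z],-1)-E[:3,3])@E[:3,:3]
    h=cv2.cvtColor(s['pixels'],cv2.COLOR_BGR2HSV);m=((h[...,0]<6)|(h[...,0]>174))&(h[...,1]>150)&(z>0)
    d=(S[...,0]-.535)**2+(S[...,1]-.05)**2<.15**2
    q=S[m&d];print('tab',len(q),np.percentile(q,[5,50,95],axis=0).round(4).tolist())
    y=(.5342-np.median(q[:,0]))*1000;zz=np.median(q[:,2])*1000;print('y,z',y,zz,'beta',np.degrees(np.arctan2(y-46,zz-66)),'r',np.hypot(y-46,zz-66))
E
python3 -c "
from h import *
tab();st()"
```

```text
Traceback (most recent call last):
  File "h.py", line 29, in tab
    q=S[m&d];print('tab',len(q),np.percentile(q,[5,50,95],axis=0).round(4).tolist())
                                ~~~~~~~~~~~~~^^^^^^^^^^^^^^^^^^^^
IndexError: index -1 is out of bounds for axis 0 with size 0
```

```bash
sed -i 's/h\[...,1\]>150)&(z>0)/h[...,1]>90)\&(h[...,2]>60)\&(z>0)/; s/h\[...,0\]<6/h[...,0]<8/' h.py
python3 - <<'E'
from h import *
s=load('side');p=s['pixels'][222:232,322:331];print(cv2.cvtColor(p,cv2.COLOR_BGR2HSV)[::3,::2].tolist(),s['range_z'][222:232:3,322:331:2])
try: tab()
except Exception as e: print(e)
for u,v in((325,225),(326,226),(324,223)): print(w(s,u,v,2))
E
```

```text
[[[5, 90, 105], [3, 129, 87], [7, 76, 57], [10, 18, 43], [23, 22, 47]], [[3, 62, 82], [2, 138, 87], [3, 130, 86], [8, 81, 57], [36, 27, 47]], [[17, 20, 89], [7, 59, 108], [3, 133, 92], [3, 125, 92], [18, 35, 146]], [[25, 25, 182], [21, 27, 186], [10, 49, 136], [11, 58, 132], [23, 29, 178]]] [[1.3845963 1.3875904 1.3823972 1.3678548 1.3634394]
 [1.3857944 1.3862982 1.3777345 1.372183  1.3708428]
 [1.3882045 1.3744498 1.3726997 1.3757154 1.572471 ]
 [1.5628718 1.5667256 1.371242  1.3741949 1.5672499]]
tab 38 [[0.562, 0.0317, 0.1302], [0.5667, 0.0433, 0.1337], [0.5715, 0.0549, 0.1384]]
y,z -32.47415172253354 133.7154853221825 beta -49.20903235812719 r 103.65123945708478
[0.56722461 0.0469424  0.13329208]
[0.56690688 0.04024502 0.13557565]
[0.56690503 0.05245505 0.13541221]
```

Call:
move_arm:
  commands:
    - [[0, 0.1, 0, 0, 0, 0], [0, 0.1, -0.4, 0, 0, 0], [0, 0, -0.8, 0, 0, 0], [0, -0.22, -0.8, 0, 0, 0], [0, -0.22, -0.8, 0, 0, 0], [0, -0.22, -0.5, 0, 0, 0], [0, -0.22, -0.3, 0, 0, 0], [0, -0.21, -0.21, 0, 0, 0], [0, -0.13, -0.1, 0, 0, 0], [0, -0.05, 0, 0, 0, 0], [0, 0.02, 0.1, 0, 0, 0], [0, 0.02, 0.1, 0, 0, 0]]

```text
time: 26.92
position: [0.5767, 0.0455, 0.3093]
tool_rot: [0.719, 0.695, 0.0, 0.0]
ft_force: [0.1, -0.9, 0.8]
grip_width: 0.0004
grip_force: 0.0
```

Run:
```python
from h import *
st();snap('side');tab()
```

```text
t 26.925 p [0.5767 0.0455 0.3093] xang 88.11 f [ 0.07 -0.95  0.82] m [-0.06  0.07 -0.02] grip 0.0004 0.0
tab 9 [[0.5689, 0.0304, 0.121], [0.5725, 0.0321, 0.1251], [0.5744, 0.0365, 0.1286]]
y,z -38.26646896481334 125.07569993677618 beta -54.967308085160084 r 102.91149651432471
```

Call:
move_arm:
  commands:
    - [[0, 0, 0.07, 0, 0, 0], [0, 0.05, 0.17, 0, 0, 0], [0, 0.12, 0.29, 0, 0, 0], [0, 0.16, 0.39, 0, 0, 0], [0, 0.2, 0.5, 0, 0, 0], [0, 0.2, 0.5, 0, 0, 0]]

```text
time: 27.72
position: [0.5838, 0.0453, 0.2886]
tool_rot: [0.719, 0.695, -0.001, -0.001]
ft_force: [-0.3, -0.4, 0.0]
grip_width: 0.0002
grip_force: 0.0
```

Run:
```python
from h import *
st();snap('side');tab()
```

```text
t 27.725 p [0.5838 0.0453 0.2886] xang 88.11 f [-0.35 -0.45  0.04] m [-0.14  0.06 -0.02] grip 0.0002 0.0
tab 10 [[0.5785, 0.0299, 0.0985], [0.5817, 0.033, 0.1046], [0.5843, 0.0357, 0.107]]
y,z -47.542619796909655 104.59106120661542 beta -67.58137639739812 r 101.19037367023572
```

Call:
move_arm:
  commands:
    - [[0, 0.04, 0.1, 0, 0, 0], [0, 0.07, 0.2, 0, 0, 0], [0, 0.1, 0.3, 0, 0, 0], [0, 0.13, 0.4, 0, 0, 0], [0, 0.14, 0.5, 0, 0, 0], [0, 0.15, 0.6, 0, 0, 0], [0, 0.15, 0.65, 0, 0, 0], [0, 0.15, 0.65, 0, 0, 0]]

```text
time: 28.78
position: [0.5904, 0.045, 0.2634]
tool_rot: [0.719, 0.695, -0.0, -0.0]
ft_force: [-0.8, 0.9, 0.4]
grip_width: -0.0001
grip_force: 0.0
```

Run:
```python
from h import *
st();snap('side');tab()
```

```text
t 28.775 p [0.5904 0.045  0.2634] xang 88.11 f [-0.76  0.95  0.41] m [-0.14  0.1  -0.03] grip -0.0001 0.0
tab 13 [[0.5837, 0.0293, 0.0734], [0.5867, 0.0322, 0.077], [0.5923, 0.0347, 0.0832]]
y,z -52.49917101322854 77.0092229625627 beta -83.62253666827304 r 99.11251021204467
```

Call:
move_arm:
  commands:
    - [[0, 0, 0.04, 0, 0, 0], [0, 0.01, 0.08, 0, 0, 0], [0, 0.02, 0.12, 0, 0, 0], [0, 0.02, 0.16, 0, 0, 0], [0, 0.02, 0.18, 0, 0, 0], [0, 0.02, 0.18, 0, 0, 0]]

```text
time: 29.58
position: [0.591, 0.045, 0.2567]
tool_rot: [0.719, 0.695, -0.0, -0.0]
ft_force: [-1.8, -0.3, 5.1]
grip_width: 0.0003
grip_force: 2.2
```

Run:
```python
from h import *
st();snap('side');tab()
```

```text
t 29.575 p [0.591  0.045  0.2567] xang 88.11 f [-1.83 -0.29  5.06] m [-0.18  0.42 -0.02] grip 0.0003 2.2
tab 14 [[0.584, 0.0286, 0.0662], [0.5877, 0.0319, 0.0716], [0.5913, 0.0363, 0.0772]]
y,z -53.52867171925146 71.5732253388822 beta -86.79500229936792 r 99.68458925469115
```

Contact: tip at 74.7 mm with 5 N. Press on to about 10–11 N and hold.

Call:
move_arm:
  commands:
    - [[0, 0, 0.01, 0, 0, 0], [0, 0, 0.02, 0, 0, 0], [0, 0, 0.025, 0, 0, 0], [0, 0, 0.025, 0, 0, 0], [0, 0, 0.025, 0, 0, 0], [0, 0, 0.025, 0, 0, 0]]

```text
time: 30.38
position: [0.591, 0.045, 0.2563]
tool_rot: [0.719, 0.695, -0.0, -0.0]
ft_force: [-3.2, -0.3, 9.2]
grip_width: 0.0004
grip_force: 4.5
```

Run:
```python
from h import *
st()
```

```text
t 30.375 p [0.591  0.045  0.2563] xang 88.12 f [-3.16 -0.31  9.22] m [-0.11  0.63  0.01] grip 0.0004 4.5
```

Call:
move_arm:
  commands:
    - [[0, 0, 0.01, 0, 0, 0], [0, 0, 0.01, 0, 0, 0], [0, 0, 0.01, 0, 0, 0], [0, 0, 0.01, 0, 0, 0]]

```text
time: 30.88
position: [0.591, 0.045, 0.2562]
tool_rot: [0.719, 0.695, -0.0, 0.0]
ft_force: [-3.4, -0.8, 9.0]
grip_width: 0.0001
grip_force: 5.1
```

Run:
```python
from h import *
st()
```

```text
t 30.875 p [0.591  0.045  0.2562] xang 88.12 f [-3.44 -0.8   9.03] m [-0.16  0.73 -0.  ] grip 0.0001 5.1
```

Call:
move_arm:
  commands:
    - [[0, 0, -0.02, 0, 0, 0], [0, 0, -0.05, 0, 0, 0], [0, 0, -0.15, 0, 0, 0], [0, 0, -0.5, 0, 0, 0], [0, 0, -1.2, 0, 0, 0], [0, 0, -2, 0, 0, 0], [0, 0, -3, 0, 0, 0], [0, 0.8, -3.5, 0, 0, 0], [0, 1.6, -3.5, 0, 0, 0], [0, 1.6, -3.5, 0, 0, 0]]

```text
time: 32.12
position: [0.6569, 0.0426, 0.3962]
tool_rot: [0.719, 0.695, 0.001, 0.002]
ft_force: [-1.2, -0.7, -0.9]
grip_width: 0.0005
grip_force: 0.0
```

Run:
```python
from h import *
st()
c=snap('side');tab();cv2.imwrite('pics/s7.png',cv2.resize(c['pixels'][170:300,230:370],None,fx=4,fy=4,interpolation=cv2.INTER_CUBIC))
```

```text
t 32.125 p [0.6569 0.0426 0.3962] xang 88.1 f [-1.16 -0.71 -0.87] m [-0.15  0.09 -0.  ] grip 0.0005 0.0
tab 28 [[0.584, 0.0312, 0.0703], [0.5874, 0.0417, 0.0746], [0.5915, 0.0573, 0.0775]]
y,z -53.17067866009872 74.6152923700547 beta -85.03498704435943 r 99.54419505187676
```

View pics/s7.png

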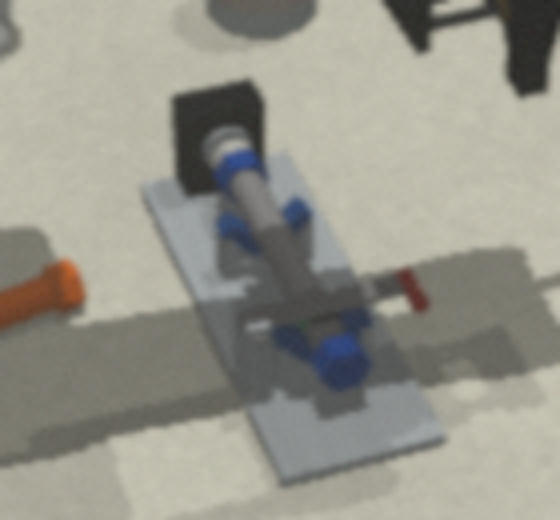

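The strap lies level across the column, with its tab at (413,290) and the tab top at about 75 mm, as expected when closed. The front nut at (240,165) is against the seat.

```bash
python3 -c "
from rig import *
print(hand_in())"
```

```text
the job is handed in; nothing more can be done
None
```

The column is in both saddles and was pressed home against the seat at about 18 N at the wrist. The strap is closed on it after a press of about 9 N on the tab. I handed the job in at about 32 s, and no verdict came back.

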